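# Clear a pharmacy dispensing station into its sorting trays

### The job

Clear the dispensing station: first raise the clear guard flap as far as it goes, then swing its red prop stay fully upright, and only after that lift out the green-capped canister standing beneath. Sort all four containers into the trays, each standing upright on the floor of a bay and never tipped over on the way: the green-capped canister in the green tray, the blue-lidded jar in the blue tray, and the two amber bottles in the orange tray, one to a bay. Leave the flap up with its stay set.

Things in the scene. Friction and masses are not known exactly. Their poses are not given: they have to be found in the camera images.
- guard: fixed white open box (the well), 150 mm (x, away from the robot) by 180 mm (y), 70 mm high, walls and floor 7 mm, under the clear guard flap; origin: centre of its underside. Hinge line of the flap: along y at x = 75, z = 78 mm. Pivot of the red stay: along y at x = 55, z = 60 mm, arm at y = -112 mm. Both hinges are stiff and stay where left (1 to 2 N moves them).
- flap_bar (a point): middle of the flap's black handle: round bar 10 mm thick, 90 mm long along y, held 40 mm out from the near edge of the clear plate (168 mm wide), so fingers fit down both sides. Axes turn with the flap: x points to the hinge line, 190 mm away; z is normal to the flap, up when shut. Starts shut or up to 0.12 rad ajar; opens upward 1.75 rad to its stop, leaning back a little past vertical.
- stay_pin (a point): middle of the grip of the red prop stay, right of the well: round pin 12 mm thick along y, standing out 53 mm from the arm (6 mm thick, its centre 36 mm from this point). Axes turn with the stay: x points to its pivot line, 110 mm away; z is up when it lies flat. Starts lying towards the robot, raised up to 0.25 rad; swings up to a stop at 1.57 rad, upright.
- can_green_mid (a point): white tablet canister with a green cap, standing, 38 mm in diameter and 62 mm high, straight-sided, the top 14 mm being the cap; it stands on the 7 mm floor of the guarded well, under the clear flap. Point at its centre, 31 mm above its foot; z along its axis, up.
- jar_blue_mid (a point): white cream jar with a blue lid, standing, 44 mm in diameter and 62 mm high, straight-sided, the top 14 mm being the lid; on the table. Point at its centre, 31 mm above its foot; z along its axis, up.
- amber_white_mid (a point): amber medicine bottle with a white cap, standing: body 36 mm diameter and straight up to 52 mm above its foot, then a shoulder and a cap 28 mm in diameter, 74 mm high in all. Point at its centre, 37 mm above its foot; z along its axis, up.
- amber_black_mid (a point): amber medicine bottle with a black cap, standing: body 36 mm diameter and straight up to 52 mm above its foot, then a shoulder and a cap 28 mm in diameter, 74 mm high in all. Point at its centre, 37 mm above its foot; z along its axis, up.
- tray_green: fixed green plastic sorting tray, 72 mm (its x) by 132 mm (its y), 20 mm high, walls and floor 4 mm thick, open on top; a wall across its middle makes two bays, each 64 by 62 mm, with centres at y = -33 mm and +33 mm. Origin: centre of the underside; z up.
- tray_blue: fixed blue plastic sorting tray, 72 mm (its x) by 132 mm (its y), 20 mm high, walls and floor 4 mm thick, open on top; a wall across its middle makes two bays, each 64 by 62 mm, with centres at y = -33 mm and +33 mm. Origin: centre of the underside; z up.
- tray_orange: fixed orange plastic sorting tray, 72 mm (its x) by 132 mm (its y), 20 mm high, walls and floor 4 mm thick, open on top; a wall across its middle makes two bays, each 64 by 62 mm, with centres at y = -33 mm and +33 mm. Origin: centre of the underside; z up.

How it is judged:
By the outcome, as a careful person would: the job done as asked, in the order asked, and still so for the second after the job is handed in, with the robot touching nothing.
It also fails if it takes over 147 s, if anything falls off the work surface, if the arm or the gripper's body presses on something with over 40 N, if the wrist force passes 120 N, or if a joint passes its speed limit or range.

### The arm

A 6-joint arm with a two-finger parallel gripper is mounted at the origin on the work surface. World frame = base frame: x ahead of the robot, y to its left, z up, the work surface at z = 0. Lengths are in m, angles in degrees, forces in N, time in s.
With the tool pointing down it reaches from about 0.35 to 0.875 m from the base axis. Payload 4.2 kg.
Tool frame: the origin (TCP) lies at the very end of the fingers, on their centre line; the grasp point (between the pads) lies 19 mm behind it; z points along the fingers, y is the direction in which the jaws open and shut (so a half turn about z gives the same grasp; the last joint's range is limited). The gripper opens to 87 mm and grips with 3 to 60 N. Pads are 19 mm wide; open, the fingers measure 117 mm over their backs; the gripper's body (75 mm by 190 mm) begins 51 mm behind the grasp point.
Start: joints at [-60.986, 22.042, 0.453, 0, -68.411, -14.817], TCP at [0.153, -0.606, 0.223] pointing down, gripper open.
Joint ranges: [-179.83, 179.83], [-69.29, 118.12], [-61.27, 80.66], [-181.25, 117.63], [-171.15, -9.14], [-177.46, 177.46]. Speed limits (degrees/s): [159.86, 159.86, 180, 180, 180, 180].

### API

Orientations are given as a 3x3 rotation matrix whose columns are the frame's x, y, z axes.
In Python, from station import r, imaging gives the robot as it stands. The module is installed in compiled form; this text tells all that it offers.
- The arm moves only by the tool move_arm, never from a script. Its argument "motion" is one flat list of numbers, 7 for each row, row after row: the shift along the tool's x, y, z in units of 40 mm (1.0 is 40 mm), then the turn, a rotation vector about the tool's x, y, z in units of 5 degrees (1.0 is 5 degrees), then the gripper's target within -1 to 1 (shut at 1, half-way at 0, fully open at -1). In form: [dx, dy, dz, wx, wy, wz, gripper, dx, dy, dz, wx, wy, wz, gripper, ...]. A call has 1 to 20 rows; each row is the pose to reach, as a shift and turn from the pose measured when the call began, along the tool's axes at that moment; what a row does not reach only later rows make up. A row lasts 1/12 s, in which the tool goes at most 41.7 mm and 7.16 degrees, less where a joint would pass 70% of its speed; a pose out of reach is approached as far as the arm can. A call with a gripper value outside its range is refused whole. The fingers move at their own pace and stop on an object; the grip force is fixed at half the most. Time passes only in rows, so rows that repeat a pose let the fingers close. It gives the time, the measured TCP pose, the force and the opening at its end, in the units of the state.
- r.sense(): the state, without advancing time (a new reading comes with each control period).
- imaging.capture(name): name is "scene" or "top" or "wrist"; returns the picture (400x640x3 uint8, blue, green, red); there is no depth.
- imaging.camera_params(name): a dict with "intrinsics" (3x3 intrinsics, pixels), "world_from_camera" (4x4, takes a point from camera to world coordinates). Camera axes: x right, y down, z forward; pixel columns grow to the right and rows downward; lengths in m; the calibration is good to about 2 mm. A picture is of the moment at which its call begins: read the wrist's pose just before it. camera_params takes no time and is no camera call; for the wrist camera it gives the pose at the moment of the call.
- r.finish_job(): hands the job in, once; it reports no verdict.
The state is a dict: "time_s": time; "joints": joint angles; "joint_velocities": joint speeds; "effort": joint torques, N m; "tcp_pos": TCP position; "ee_rot": TCP orientation; "wrist_force": force on the tool from outside, world axes, zero at the start; "moment": the same for the moment, N m; "gripper_width": opening from 0.0 (shut) to 1.0 (fully open).
Only numpy, scipy, OpenCV 4.12 (cv2) and the standard library are available. Lean on these libraries where they do the work, as an engineer would, in place of code of your own. Each camera call takes 0.05 s, during which the arm holds its last target.

## Working session

There is one attempt and no reset: what is moved stays moved. The work goes in short steps, Python scripts to look and compute and a tool call to move; the robot and the scene stay as the last step left them, time stands still between calls to the robot, and variables do not carry over. Pictures are saved under pics/ and viewed, and the job is handed in when it is done.

Besides the shell and the picture viewer there is one more tool, called after "Emit:" by a JSON object that holds its "op" and its "data", one argument or row to a line. move_arm: Moves the arm, as the interface text tells. Its arguments: {"type":"object","properties":{"motion":{"type":"array","items":{"type":"number"}}},"required":["motion"]}

```bash
mkdir -p pics
python3 - <<'E'
from station import r, imaging
import cv2,numpy as np
s=r.sense()
for k in s: print(k,np.round(s[k],3).tolist())
for n in ["scene","top"]:
    im=imaging.capture(n); cv2.imwrite(f"pics/{n}0.png",im)
    p=imaging.camera_params(n); print(n,np.round(p["intrinsics"],1).tolist(),np.round(p["world_from_camera"],4).tolist())
E
```

```text
time_s 0.0
joints [-60.986, 22.092, 0.38, -0.029, -68.41, -14.816]
joint_velocities [0.057, -0.047, -0.077, -0.054, -0.009, 0.008]
effort [-0.0, -39.066, 18.74, 4.22, 0.011, -0.0]
tcp_pos [0.153, -0.605, 0.221]
ee_rot [[-0.969, -0.245, -0.001], [-0.245, 0.969, 0.002], [0.0, 0.002, -1.0]]
wrist_force [0.489, 0.456, -0.351]
moment [0.042, 0.028, -0.005]
gripper_width 0.998
scene [[424.6, 0.0, 317.5], [0.0, 424.6, 191.3], [0.0, 0.0, 1.0]] [[0.8335, 0.3461, -0.4306, 0.9621], [0.5525, -0.5252, 0.6472, -0.711], [-0.0022, -0.7774, -0.629, 0.7137], [0.0, 0.0, 0.0, 1.0]]
top [[429.4, 0.0, 318.6], [0.0, 429.4, 200.7], [0.0, 0.0, 1.0]] [[-0.016, -0.9849, 0.1722, 0.3226], [-0.9997, 0.0187, 0.0145, -0.0467], [-0.0175, -0.1719, -0.985, 1.1242], [0.0, 0.0, 0.0, 1.0]]
```

View pics/scene0.png

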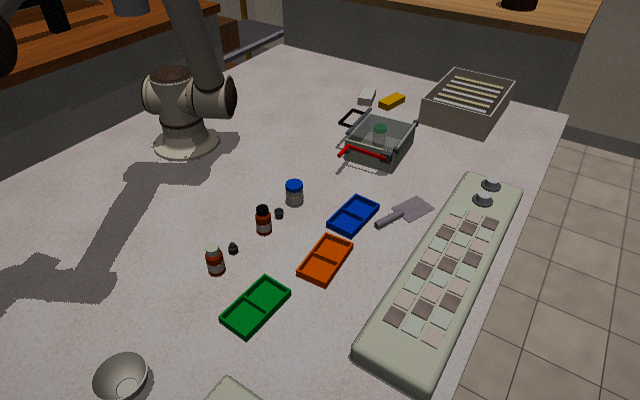

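View pics/top0.png

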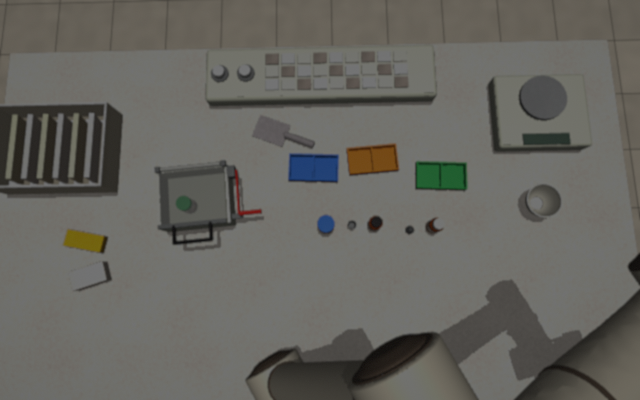

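The scene shows the flap shut over the well at (380,140), the jar at (294,192), the bottles at (263,220) and (215,260), and the trays at (353,215), (325,259) and (255,306). I'll zoom in.

Run:
```python
import cv2,numpy as np
t=cv2.imread("pics/top0.png"); s=cv2.imread("pics/scene0.png")
def crop(im,x0,y0,x1,y1,k,n):
    c=np.clip(im[y0:y1,x0:x1].astype(float)*1.7,0,255).astype(np.uint8)
    cv2.imwrite(n,cv2.resize(c,None,fx=k,fy=k,interpolation=cv2.INTER_CUBIC))
crop(t,145,145,275,255,6,"pics/t_well.png")
crop(t,280,135,475,245,4,"pics/t_tr.png")
crop(s,325,90,425,180,6.6,"pics/s_well.png")
crop(s,195,170,385,345,3.4,"pics/s_tr.png")
```

```text
(no output)
```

View pics/t_well.png

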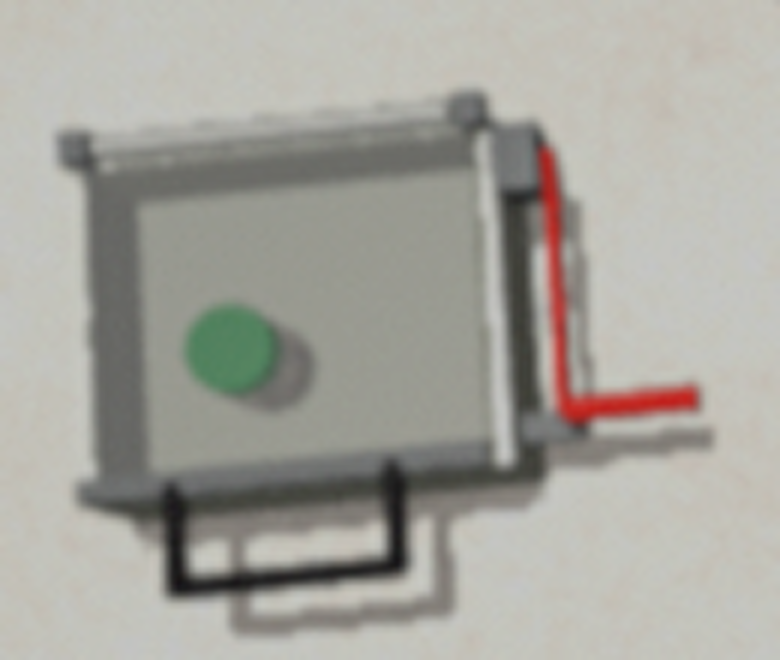

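View pics/t_tr.png

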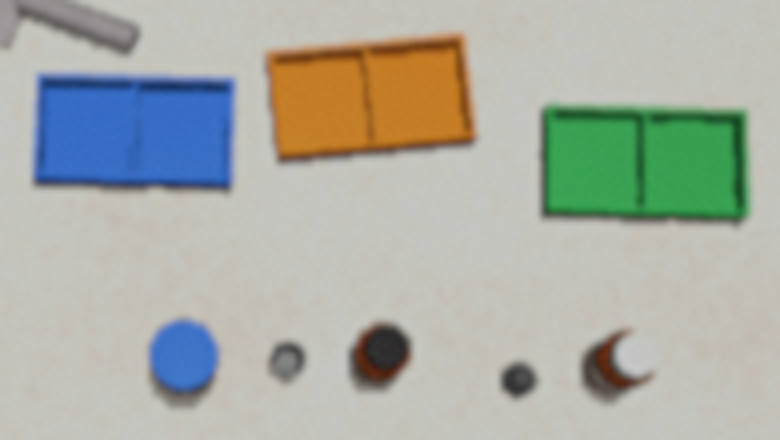

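View pics/s_well.png

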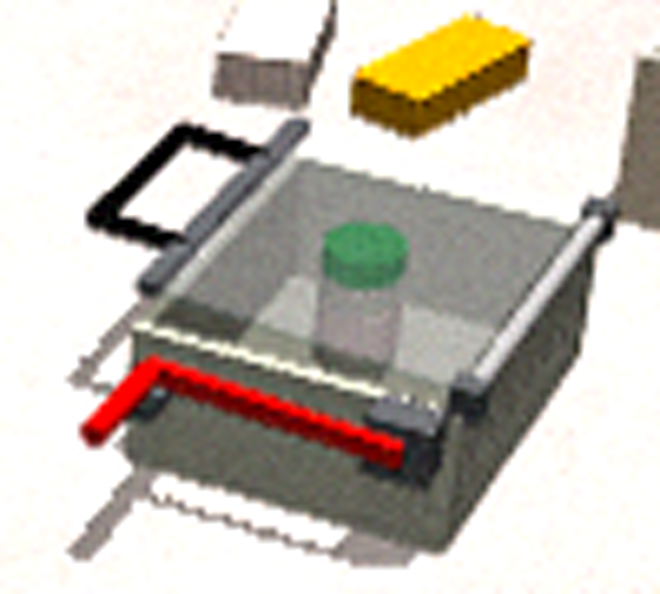

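View pics/s_tr.png

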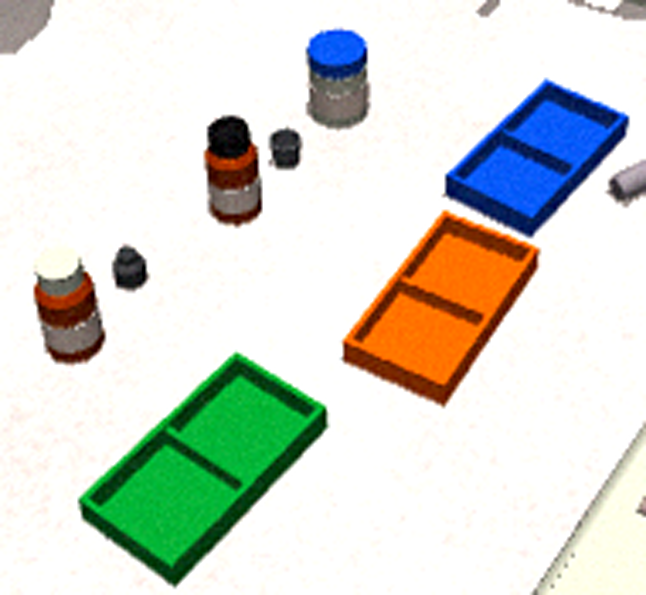

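```bash
cat > h.py <<'E'
import numpy as np,cv2
from scipy.optimize import least_squares
C={}
def cam(n):
    if n not in C:
        from station import imaging
        p=imaging.camera_params(n); C[n]=(np.array(p["intrinsics"]),np.array(p["world_from_camera"]))
    return C[n]
def proj(n,P,K=None):
    K,T=cam(n) if K is None else K
    q=(np.asarray(P)-T[:3,3])@T[:3,:3]; q=q@K.T
    return q[...,:2]/q[...,2:]
def ray(n,px,z,KT=None):
    K,T=cam(n) if KT is None else KT
    d=T[:3,:3]@np.linalg.inv(K)@np.array([px[0],px[1],1.])
    o=T[:3,3]; return o+d*(z-o[2])/d[2]
def Rz(a):
    c,s=np.cos(a),np.sin(a); return np.array([[c,-s,0],[s,c,0],[0,0,1]])
E
python3 - <<'E'
from h import *
def tp(u,v): return ((u+.5)/6-.5+145,(v+.5)/6-.5+145)
def sp(u,v): return ((u+.5)/6.6-.5+325,(v+.5)/6.6-.5+90)
def pts(p):
    x,y,a,th,ph,h=p
    H=lambda d,yy,n=0: np.array([.075-d*np.cos(th),yy,.078+d*np.sin(th)])
    S=lambda d,yy: np.array([.055-d*np.cos(ph),yy,.060+d*np.sin(ph)])
    L=dict(hr=H(0,-h),hl=H(0,h),br=H(.19,-.045),bl=H(.19,.045),pv=S(0,-.112),el=S(.11,-.112),tip=S(.11,-.168),base=np.array([.075,-.09,0]))
    return {k:Rz(a)@v+[x,y,0] for k,v in L.items()}
obs=[("top","bl",tp(177,585)),("top","br",tp(397,569)),("top","hl",tp(75,150)),("top","hr",tp(467,108)),("top","el",tp(568,408)),("top","tip",tp(697,398)),("top","pv",tp(548,155)),
("scene","bl",sp(187,131)),("scene","br",sp(97,214)),("scene","hr",sp(468,395)),("scene","hl",sp(600,217)),("scene","base",sp(440,550)),("scene","el",sp(153,369)),("scene","tip",sp(92,433)),("scene","pv",sp(400,452))]
def f(p):
    L=pts(p); return np.concatenate([proj(n,L[k])-o for n,k,o in obs])
s=least_squares(f,[.6,.3,0,.05,.1,.09],loss="soft_l1")
print(np.round(s.x,4)); print(np.round(f(s.x).reshape(-1,2),1).tolist())
for k,v in pts(s.x).items(): print(k,np.round(v,4))
# can
print("can top",ray("top",tp(232,348),.069), "scene",ray("scene",sp(365,242),.069))
def t4(u,v): return ((u+.5)/4-.5+280,(v+.5)/4-.5+135)
def s3(u,v): return ((u+.5)/3.4-.5+195,(v+.5)/3.4-.5+170)
print("jar",ray("top",t4(184,355),.062),ray("scene",s3(337,47),.062))
print("ab",ray("top",t4(387,349),.074),ray("scene",s3(229,127),.074))
print("aw",ray("top",t4(634,356),.074),ray("scene",s3(58,259),.074))
print("knob1",ray("top",t4(288,358),.02),ray("scene",s3(286,135),.02))
print("knob2",ray("top",t4(519,377),.02),ray("scene",s3(130,255),.02))
for nm,c,cs in [("blue",[(40,76),(233,80),(231,188),(36,184)],[(545,83),(627,118),(530,232),(448,180)]),
 ("orange",[(267,53),(462,37),(474,140),(280,158)],[(446,213),(538,248),(443,402),(346,345)]),
 ("green",[(544,106),(747,110),(746,220),(544,216)],[(237,355),(326,408),(176,583),(82,505)])]:
    P=np.array([ray("top",t4(*q),.02 ) for q in c])[:,:2]
    loc=np.array([[.036,.066],[.036,-.066],[-.036,-.066],[-.036,.066]])
    o=np.array([t4(*q) for q in c])
    o=np.array([t4(*q) for q in c]); 
    def g(p):
        W=np.c_[loc,np.full(4,.02)]@Rz(p[2]).T+[p[0],p[1],0]
        return (proj("top",W)-o).ravel()
    q=least_squares(g,[*P.mean(0),0.],loss="soft_l1")
    print(nm,np.round(q.x,4),np.round(g(q.x),1), [np.round((Rz(q.x[2])@[0,b,0])[:2]+q.x[:2],4).tolist() for b in(-.033,.033)])
    # scene check: far-left, far-right..
    Ps=np.array([ray("scene",s3(*v),.02)[:2] for v in cs]); print("  scene centre",Ps[:3:2].mean(0), Ps[1::2].mean(0))
E
```

```text
[0.524  0.285  0.0881 0.0751 0.0811 0.0829]
[[-0.4, 0.9], [0.0, -0.4], [0.2, 0.6], [0.3, 0.6], [-0.7, 0.5], [0.2, -0.2], [0.3, 1.0], [-0.2, -0.2], [0.4, 0.3], [0.8, 0.4], [0.3, 0.2], [0.9, 1.4], [0.3, -0.1], [0.7, 0.2], [-0.5, 0.6]]
hr [0.606  0.2091 0.078 ]
hl [0.5915 0.3742 0.078 ]
br [0.414  0.2301 0.0923]
bl [0.4061 0.3198 0.0923]
pv [0.5887 0.1783 0.06  ]
el [0.4795 0.1686 0.0689]
tip [0.4844 0.1129 0.0689]
base [0.6067 0.202  0.    ]
can top [0.50873584 0.30823284 0.069     ] scene [0.50557803 0.3110156  0.069     ]
jar [ 0.45070394 -0.0476493   0.062     ] [ 0.44916046 -0.04718297  0.062     ]
ab [ 0.45070894 -0.17232717  0.074     ] [ 0.44945688 -0.17047459  0.074     ]
aw [ 0.44366301 -0.32298744  0.074     ] [ 0.44037938 -0.32270508  0.074     ]
knob1 [ 0.4526085  -0.11478625  0.02      ] [ 0.44638082 -0.108926    0.02      ]
knob2 [ 0.43765209 -0.26275141  0.02      ] [ 0.43354187 -0.26103193  0.02      ]
blue [ 0.605  -0.018  -0.0416] [-0.7  0.3  0.7  0.3  0.7 -0.3 -0.7 -0.3] [[0.6036, -0.051], [0.6064, 0.015]]
  scene centre [ 0.60878882 -0.0252347 ] [ 0.60727148 -0.02004563]
orange [ 0.6257 -0.1745  0.0712] [-0.2  0.1  0.4 -0.3  0.6  0.1 -0.8  0.1] [[0.628, -0.2075], [0.6233, -0.1416]]
  scene centre [ 0.62921868 -0.18055346] [ 0.62669305 -0.17575639]
green [ 0.5772 -0.3526 -0.0479] [-0.1  0.2 -0.5  0.5  0.5 -0.2  0.1 -0.6] [[0.5756, -0.3855], [0.5788, -0.3196]]
  scene centre [ 0.58208078 -0.3576852 ] [ 0.579098   -0.35495789]
```

```bash
cat >> h.py <<'E'
from scipy.spatial.transform import Rotation as Ro
G0=np.array([.524,.285,0]); GA=.0881
def down(yaw): # tool x yaw, deg
    return Rz(np.radians(yaw))@np.diag([1,-1,-1.])
def rows(targets,s=None):
    """targets: list of (pos,R); prints rows relative to present pose"""
    if s is None:
        from station import r; s=r.sense()
    p=np.array(s["tcp_pos"]);R=np.array(s["ee_rot"])
    for q,Q in targets:
        d=R.T@(np.asarray(q)-p)/.04; w=np.degrees(Ro.from_matrix(R.T@Q).as_rotvec())/5
        print([round(float(v),2) for v in [*d,*w]])
def gl(v): return Rz(GA)@np.asarray(v,float)+G0
GY=-90+np.degrees(GA)
E
python3 - <<'E'
from h import *
b=gl([.075-.19*np.cos(.0751),0,.078+.19*np.sin(.0751)]);print(b)
D=down(GY)
rows([([.3,-.45,.25],down(-130)),([.45,-.2,.25],D),([b[0],b[1],.2],D)])
E
```

```text
[0.40997948 0.27492872 0.09225559]
[-4.51, 2.87, -0.71, 0.02, 0.01, -7.16]
[-9.68, 8.01, -0.7, 0.02, 0.01, -16.17]
[-11.62, 19.76, 0.58, 0.02, 0.01, -16.17]
```

Emit:
{"op": "move_arm", "data": {
  "motion": [-1.5,1,-0.2,0,0,-2.4,0.3,-3,2,-0.5,0,0,-4.8,0.3,-4.5,2.9,-0.7,0,0,-7.2,0.3,-5.5,3.9,-0.7,0,0,-9,0.3,-6.5,4.9,-0.7,0,0,-10.8,0.3,-7.5,5.9,-0.7,0,0,-12.6,0.3,-8.6,6.9,-0.7,0,0,-14.4,0.3,-9.7,8,-0.7,0,0,-16.2,0.3,-9.9,9,-0.6,0,0,-16.2,0.3,-10.1,10,-0.5,0,0,-16.2,0.3,-10.2,11,-0.4,0,0,-16.2,0.3,-10.4,12,-0.3,0,0,-16.2,0.3,-10.6,13,-0.2,0,0,-16.2,0.3,-10.7,14,-0.1,0,0,-16.2,0.3,-10.9,15,0,0,0,-16.2,0.3,-11.1,16,0.1,0,0,-16.2,0.3,-11.2,17,0.2,0,0,-16.2,0.3,-11.4,18,0.3,0,0,-16.2,0.3,-11.5,19,0.4,0,0,-16.2,0.3,-11.6,19.7,0.6,0,0,-16.2,0.3]
}}

```text
time_s: 1.77
tcp_pos: [0.4163, 0.1462, 0.2146]
ee_rot: [[0.091, -0.996, -0.0], [-0.996, -0.091, 0.002], [-0.002, -0.0, -1.0]]
wrist_force: [0.8, 0.0, -0.1]
gripper_width: 0.352
```

Run:
```python
from h import *
from station import r,imaging
s=r.sense();print(s["time_s"],s["tcp_pos"],s["gripper_width"],s["wrist_force"],s["joints"])
p=imaging.camera_params("wrist");print(np.round(p["world_from_camera"],3).tolist(),np.round(p["intrinsics"],1).tolist())
im=imaging.capture("wrist");cv2.imwrite("pics/w1.png",im)
cv2.imwrite("pics/s1.png",imaging.capture("scene"))
```

```text
1.7667 [0.41627907 0.1462431  0.2146074 ] 0.35173037432641663 [ 0.80793641  0.01344964 -0.08815492] [ 40.51414549   4.19113538 -24.52050226  -0.11744993 -61.2113386
 -35.24212265]
[[-0.996, -0.087, -0.028, 0.425], [-0.091, 0.947, 0.307, 0.061], [-0.0, 0.308, -0.951, 0.376], [0.0, 0.0, 0.0, 1.0]] [[324.3, 0.0, 314.3], [0.0, 324.3, 200.7], [0.0, 0.0, 1.0]]
```

View pics/w1.png

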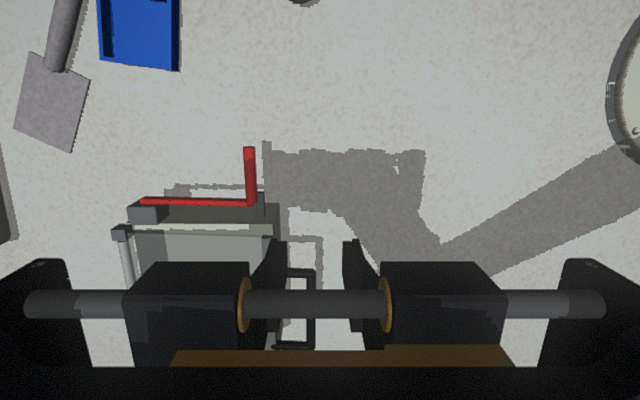

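View pics/s1.png

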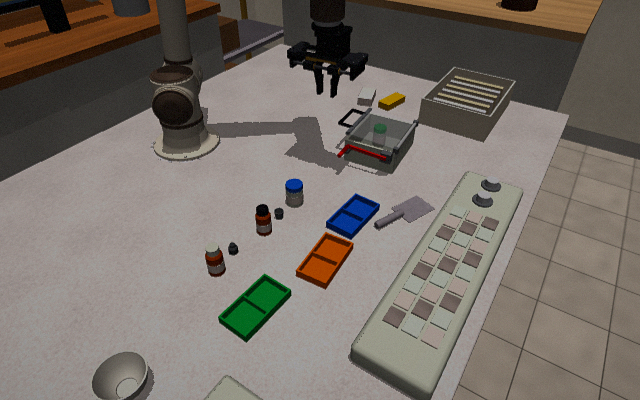

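Run:
```python
from h import *
from station import r,imaging
for px in [(311,272),(311,346),(245,202),(249,148)]: print(ray("wrist",px,.0923 if px[0]>300 else .069))
D=down(GY)
rows([([.410,.275,.16],D),([.410,.275,.083],D)])
```

```text
[0.41259245 0.22885647 0.0923    ]
[0.40409476 0.31821435 0.0923    ]
[0.48419674 0.17050731 0.069     ]
[0.48217676 0.11649732 0.069     ]
[-3.16, -0.15, 1.35, 0.01, 0.02, 0.11]
[-3.15, -0.15, 3.27, 0.01, 0.02, 0.11]
```

Emit:
{"op": "move_arm", "data": {
  "motion": [-0.8,0,0.2,0,0,0,0.3,-1.6,-0.1,0.4,0,0,0.1,0.3,-2.4,-0.1,0.6,0,0,0.1,0.3,-3.1,-0.12,0.8,0,0,0.1,0.3,-3.15,-0.12,1.2,0,0,0.1,0.3,-3.15,-0.12,1.6,0,0,0.1,0.3,-3.15,-0.12,2,0,0,0.1,0.3,-3.15,-0.12,2.4,0,0,0.1,0.3,-3.15,-0.12,2.8,0,0,0.1,0.3,-3.15,-0.12,3.1,0,0,0.1,0.3,-3.15,-0.12,3.3,0,0,0.1,0.3,-3.15,-0.12,3.3,0,0,0.1,0.3,-3.15,-0.12,3.3,0,0,0.1,0.3,-3.15,-0.12,3.3,0,0,0.1,0.3]
}}

```text
time_s: 3.03
tcp_pos: [0.4093, 0.275, 0.0827]
ee_rot: [[0.089, -0.996, -0.0], [-0.996, -0.089, 0.003], [-0.003, 0.0, -1.0]]
wrist_force: [0.3, 0.8, -0.2]
gripper_width: 0.354
```

Emit:
{"op": "move_arm", "data": {
  "motion": [0,0,0,0,0,0,1,0,0,0,0,0,0,1,0,0,0,0,0,0,1,0,0,0,0,0,0,1,0,0,0,0,0,0,1]
}}

```text
time_s: 3.45
tcp_pos: [0.4085, 0.275, 0.0826]
ee_rot: [[0.088, -0.996, -0.002], [-0.996, -0.088, 0.003], [-0.003, 0.001, -1.0]]
wrist_force: [-3.2, 1.5, 0.7]
gripper_width: 0.104
```

Run:
```python
import numpy as np
t0=.075
for t in [.1,.15,.2,.27,.34,.41,.48,.55,.62,.69,.76,.82,.88,.94]: print(t,np.round([-.19*(np.cos(t0)-np.cos(t))/.04,-.19*(np.sin(t)-np.sin(t0))/.04],2))
```

```text
0.1 [-0.01 -0.12]
0.15 [-0.04 -0.35]
0.2 [-0.08 -0.59]
0.27 [-0.16 -0.91]
0.34 [-0.26 -1.23]
0.41 [-0.38 -1.54]
0.48 [-0.52 -1.84]
0.55 [-0.69 -2.13]
0.62 [-0.87 -2.4 ]
0.69 [-1.07 -2.67]
0.76 [-1.29 -2.92]
0.82 [-1.5  -3.12]
0.88 [-1.71 -3.31]
0.94 [-1.94 -3.48]
```

Emit:
{"op": "move_arm", "data": {
  "motion": [0,-0.01,-0.12,0,0,0,1,0,-0.04,-0.35,0,0,0,1,0,-0.08,-0.59,0,0,0,1,0,-0.16,-0.91,0,0,0,1,0,-0.26,-1.23,0,0,0,1,0,-0.38,-1.54,0,0,0,1]
}}

```text
time_s: 3.95
tcp_pos: [0.4225, 0.2761, 0.145]
ee_rot: [[0.087, -0.996, -0.004], [-0.996, -0.087, 0.003], [-0.003, 0.004, -1.0]]
wrist_force: [-4.1, 2.8, -1.3]
gripper_width: 0.103
```

Run:
```python
import numpy as np
t0=.41
for t in np.arange(.48,1.2,.08): print(round(t,2),np.round([-.19*(np.cos(t0)-np.cos(t))/.04,-.19*(np.sin(t)-np.sin(t0))/.04],2))
t0=1.12
for t in np.arange(1.2,1.85,.08): print(round(t,2),np.round([-.19*(np.cos(t0)-np.cos(t))/.04,-.19*(np.sin(t)-np.sin(t0))/.04],2))
```

```text
0.48 [-0.14 -0.3 ]
0.56 [-0.33 -0.63]
0.64 [-0.55 -0.94]
0.72 [-0.79 -1.24]
0.8 [-1.05 -1.51]
0.88 [-1.33 -1.77]
0.96 [-1.63 -2.  ]
1.04 [-1.95 -2.2 ]
1.12 [-2.29 -2.38]
1.2 [-0.35 -0.15]
1.28 [-0.71 -0.28]
1.36 [-1.08 -0.37]
1.44 [-1.45 -0.43]
1.52 [-1.83 -0.47]
1.6 [-2.21 -0.47]
1.68 [-2.59 -0.45]
1.76 [-2.96 -0.39]
1.84 [-3.33 -0.3 ]
```

Emit:
{"op": "move_arm", "data": {
  "motion": [0,-0.14,-0.3,0,0,0,1,0,-0.33,-0.63,0,0,0,1,0,-0.55,-0.94,0,0,0,1,0,-0.79,-1.24,0,0,0,1,0,-1.05,-1.51,0,0,0,1,0,-1.33,-1.77,0,0,0,1,0,-1.63,-2,0,0,0,1,0,-1.95,-2.2,0,0,0,1,0,-2.29,-2.38,0,0,0,1]
}}

```text
time_s: 4.7
tcp_pos: [0.5131, 0.2838, 0.2435]
ee_rot: [[0.089, -0.996, -0.005], [-0.996, -0.089, 0.004], [-0.004, 0.005, -1.0]]
wrist_force: [-6.1, 0.7, 8.2]
gripper_width: 0.105
```

Emit:
{"op": "move_arm", "data": {
  "motion": [0,-0.35,-0.08,0,0,0,1,0,-0.71,-0.2,0,0,0,1,0,-1.08,-0.28,0,0,0,1,0,-1.45,-0.35,0,0,0,1,0,-1.83,-0.38,0,0,0,1,0,-2.21,-0.38,0,0,0,1,0,-2.59,-0.36,0,0,0,1,0,-2.8,-0.33,0,0,0,1]
}}

```text
time_s: 5.37
tcp_pos: [0.6265, 0.2934, 0.2588]
ee_rot: [[0.089, -0.996, -0.002], [-0.996, -0.089, 0.004], [-0.004, 0.001, -1.0]]
wrist_force: [-0.6, 0.6, 6.4]
gripper_width: 0.102
```

Emit:
{"op": "move_arm", "data": {
  "motion": [0,-0.1,0.02,0,0,0,1,0,-0.2,0.03,0,0,0,1,0,-0.25,0.03,0,0,0,1,0,-0.25,0.03,0,0,0,1]
}}

```text
time_s: 5.7
tcp_pos: [0.6315, 0.2937, 0.2579]
ee_rot: [[0.09, -0.996, -0.013], [-0.996, -0.09, 0.001], [-0.002, 0.013, -1.0]]
wrist_force: [-14.4, 0.6, 5.5]
gripper_width: 0.099
```

Emit:
{"op": "move_arm", "data": {
  "motion": [0,-0.1,0,0,0,0,1,0,-0.2,0,0,0,0,1,0,-0.2,0,0,0,0,1,0,-0.2,0,0,0,0,1]
}}

```text
time_s: 6.03
tcp_pos: [0.6316, 0.2937, 0.2579]
ee_rot: [[0.092, -0.995, -0.03], [-0.996, -0.092, -0.004], [0.001, 0.03, -1.0]]
wrist_force: [-20.4, 1.4, 7.2]
gripper_width: 0.103
```

Emit:
{"op": "move_arm", "data": {
  "motion": [0,0,0,0,0,0,0.3,0,0,0,0,0,0,0.3,0,0,0,0,0,0,0.3,0,0,-0.4,0,0,0,0.3,0,0,-0.8,0,0,0,0.3,0,0,-1.2,0,0,0,0.3]
}}

```text
time_s: 6.53
tcp_pos: [0.6336, 0.2934, 0.306]
ee_rot: [[0.091, -0.995, -0.03], [-0.996, -0.091, -0.005], [0.002, 0.03, -1.0]]
wrist_force: [1.0, 0.3, 0.2]
gripper_width: 0.34
```

Run:
```python
from h import *
from station import r,imaging
s=r.sense();print(s["gripper_width"],s["wrist_force"])
D=down(GY)
rows([([.4835,.1335,.29],D),([.4835,.1335,.16],D),([.4835,.1335,.057],D)])
```

```text
0.34009762866089827 [1.04791564 0.25374214 0.16419575]
[3.64, 4.09, 0.53, 0.34, -0.03, 0.03]
[3.63, 3.99, 3.78, 0.34, -0.03, 0.03]
[3.62, 3.91, 6.35, 0.34, -0.03, 0.03]
```

Emit:
{"op": "move_arm", "data": {
  "motion": [0.5,0.6,0,0.3,0,0,0.3,1,1.2,0.1,0.3,0,0,0.3,1.6,1.8,0.2,0.3,0,0,0.3,2.1,2.4,0.3,0.3,0,0,0.3,2.6,3,0.4,0.3,0,0,0.3,3.1,3.6,0.5,0.3,0,0,0.3,3.6,4,0.7,0.3,0,0,0.3,3.6,4.05,1.3,0.3,0,0,0.3,3.6,4.05,1.9,0.3,0,0,0.3,3.6,4,2.5,0.3,0,0,0.3,3.6,4,3.1,0.3,0,0,0.3,3.6,4,3.8,0.3,0,0,0.3,3.6,4,3.8,0.3,0,0,0.3,3.6,4,3.8,0.3,0,0,0.3]
}}

```text
time_s: 7.7
tcp_pos: [0.4829, 0.134, 0.1587]
ee_rot: [[0.091, -0.996, -0.005], [-0.996, -0.091, -0.005], [0.004, 0.006, -1.0]]
wrist_force: [-0.6, 0.8, 0.2]
gripper_width: 0.352
```

Run:
```python
from h import *
from station import r,imaging
D=down(GY)
rows([([.4835,.1335,.057],D)])
cv2.imwrite("pics/w2.png",imaging.capture("wrist"))
cv2.imwrite("pics/s2.png",imaging.capture("scene")[60:200,290:460].repeat(4,0).repeat(4,1))
```

```text
[0.0, -0.03, 2.54, 0.06, -0.05, 0.03]
```

View pics/w2.png

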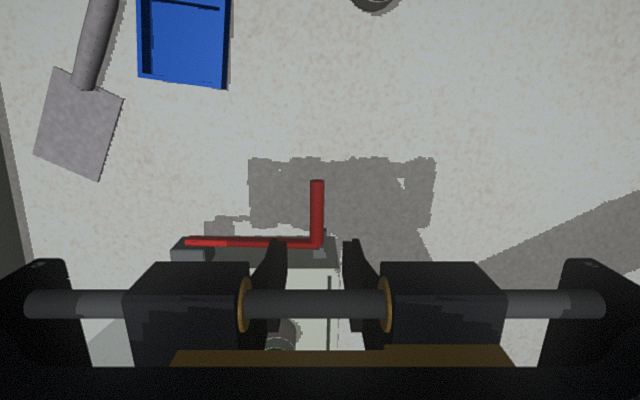

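View pics/s2.png

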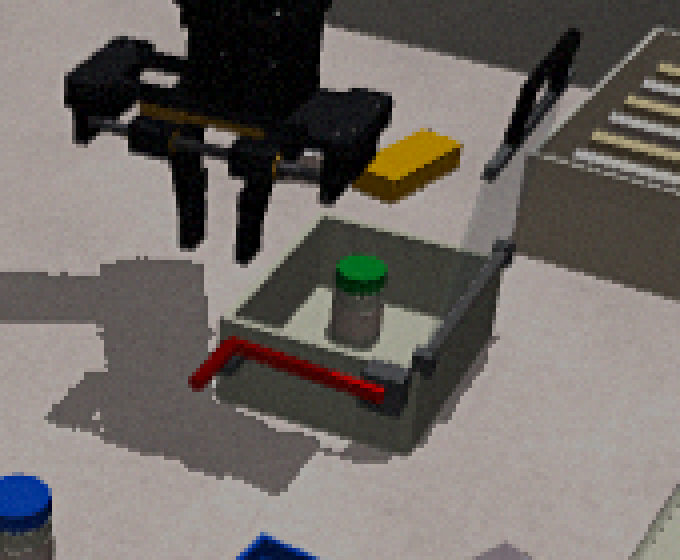

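The flap stands up and leans back. The stay pin runs from (317,181) to (318,245) in the wrist view, centred between the fingers.

Emit:
{"op": "move_arm", "data": {
  "motion": [0,-0.03,0.5,0,0,0,0.3,0,-0.03,1,0,0,0,0.3,0,-0.03,1.5,0,0,0,0.3,0,-0.03,2,0,0,0,0.3,0,-0.03,2.3,0,0,0,0.3,0,-0.03,2.55,0,0,0,0.3,0,-0.03,2.55,0,0,0,0.3,0,-0.03,2.55,0,0,0,1,0,-0.03,2.55,0,0,0,1,0,-0.03,2.55,0,0,0,1,0,-0.03,2.55,0,0,0,1,0,-0.03,2.55,0,0,0,1]
}}

```text
time_s: 8.8
tcp_pos: [0.4808, 0.1346, 0.0583]
ee_rot: [[0.088, -0.996, -0.009], [-0.996, -0.088, -0.003], [0.002, 0.009, -1.0]]
wrist_force: [-11.8, 6.3, 1.3]
gripper_width: 0.127
```

Run:
```python
import numpy as np
t0=.081
for t in [.15,.25,.35,.45,.55,.65,.77,.89,1.01,1.13,1.25,1.37,1.48,1.57,1.62]: print(t,np.round([-.11*(np.cos(t0)-np.cos(t))/.04,-.11*(np.sin(t)-np.sin(t0))/.04],2))
```

```text
0.15 [-0.02 -0.19]
0.25 [-0.08 -0.46]
0.35 [-0.16 -0.72]
0.45 [-0.26 -0.97]
0.55 [-0.4  -1.21]
0.65 [-0.55 -1.44]
0.77 [-0.77 -1.69]
0.89 [-1.01 -1.91]
1.01 [-1.28 -2.11]
1.13 [-1.57 -2.26]
1.25 [-1.87 -2.39]
1.37 [-2.19 -2.47]
1.48 [-2.49 -2.52]
1.57 [-2.74 -2.53]
1.62 [-2.88 -2.52]
```

Emit:
{"op": "move_arm", "data": {
  "motion": [0,-0.02,-0.19,0,0,0,1,0,-0.08,-0.46,0,0,0,1,0,-0.16,-0.72,0,0,0,1,0,-0.26,-0.97,0,0,0,1,0,-0.4,-1.21,0,0,0,1,0,-0.55,-1.44,0,0,0,1,0,-0.77,-1.69,0,0,0,1]
}}

```text
time_s: 9.38
tcp_pos: [0.5048, 0.1365, 0.1255]
ee_rot: [[0.086, -0.996, -0.025], [-0.996, -0.086, -0.005], [0.003, 0.025, -1.0]]
wrist_force: [-20.8, 7.4, 11.8]
gripper_width: 0.123
```

Run:
```python
import numpy as np
t0=.69
for t in np.arange(.79,1.6,.1): print(round(t,2),np.round([-.11*(np.cos(t0)-np.cos(t))/.04,-.11*(np.sin(t)-np.sin(t0))/.04],2))
```

```text
0.79 [-0.19 -0.2 ]
0.89 [-0.39 -0.39]
0.99 [-0.61 -0.55]
1.09 [-0.85 -0.69]
1.19 [-1.1 -0.8]
1.29 [-1.36 -0.89]
1.39 [-1.63 -0.95]
1.49 [-1.9  -0.99]
1.59 [-2.17 -1.  ]
```

Emit:
{"op": "move_arm", "data": {
  "motion": [0,-0.17,-0.22,0,0,0,1,0,-0.37,-0.41,0,0,0,1,0,-0.59,-0.57,0,0,0,1,0,-0.83,-0.71,0,0,0,1]
}}

```text
time_s: 9.72
tcp_pos: [0.5365, 0.1396, 0.1548]
ee_rot: [[0.086, -0.996, -0.029], [-0.996, -0.086, -0.005], [0.003, 0.029, -1.0]]
wrist_force: [-8.6, 3.2, 8.2]
gripper_width: 0.128
```

Emit:
{"op": "move_arm", "data": {
  "motion": [0,-0.25,-0.11,0,0,0,1,0,-0.51,-0.2,0,0,0,1,0,-0.78,-0.26,0,0,0,1,0,-1.05,-0.29,0,0,0,1,0,-1.25,-0.3,0,0,0,1]
}}

```text
time_s: 10.13
tcp_pos: [0.5898, 0.1444, 0.1717]
ee_rot: [[0.088, -0.996, -0.02], [-0.996, -0.088, -0.004], [0.002, 0.02, -1.0]]
wrist_force: [-2.4, -0.0, 14.6]
gripper_width: 0.108
```

Run:
```python
from h import *
from station import r,imaging
s=imaging.capture("scene");t=imaging.capture("top")
print(r.sense()["gripper_width"])
a=s[50:180,310:470];b=t[120:250,140:300]
cv2.imwrite("pics/st3.png",np.clip(1.4*cv2.resize(np.vstack([a,b]),None,fx=2.3*1.0,fy=2.3,interpolation=cv2.INTER_CUBIC).astype(float),0,255).astype(np.uint8))
```

```text
0.10646851166418446
```

View pics/st3.png

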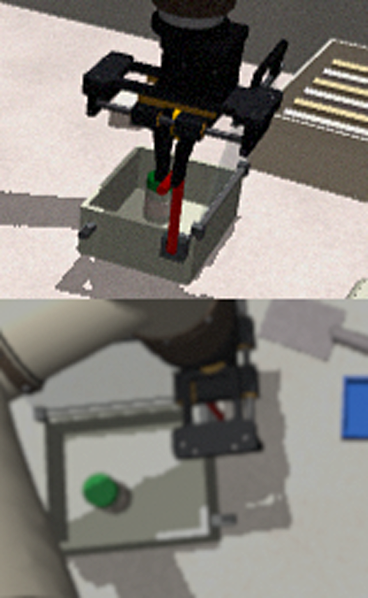

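The stay is nearly upright, but the pin has slipped to the fingertips. I'll re-grip lower and push to the stop.

Emit:
{"op": "move_arm", "data": {
  "motion": [0,0,0,0,0,0,0.4,0,0,0,0,0,0,0.4,0,0,0,0,0,0,0.4,0,0,0.2,0,0,0,0.4,0,0,0.4,0,0,0,0.4,0,0,0.4,0,0,0,0.4]
}}

```text
time_s: 10.73
tcp_pos: [0.588, 0.1438, 0.1527]
ee_rot: [[0.087, -0.996, -0.024], [-0.996, -0.087, -0.005], [0.003, 0.025, -1.0]]
wrist_force: [-0.6, -0.7, -0.7]
gripper_width: 0.295
```

Emit:
{"op": "move_arm", "data": {
  "motion": [0,0,0,0,0,0,1,0,0,0,0,0,0,1,0,0,0,0,0,0,1,0,0,0,0,0,0,1]
}}

```text
time_s: 11.07
tcp_pos: [0.5881, 0.1438, 0.1525]
ee_rot: [[0.087, -0.996, -0.024], [-0.996, -0.087, -0.005], [0.003, 0.025, -1.0]]
wrist_force: [0.8, -0.4, -1.6]
gripper_width: 0.125
```

Gripped at the full 12 mm; now push towards the stop.

Emit:
{"op": "move_arm", "data": {
  "motion": [0,-0.05,0,0,0,0,1,0,-0.1,0,0,0,0,1,0,-0.15,0,0,0,0,1,0,-0.2,0,0,0,0,1,0,-0.2,0,0,0,0,1]
}}

```text
time_s: 11.48
tcp_pos: [0.5899, 0.1437, 0.1523]
ee_rot: [[0.086, -0.995, -0.039], [-0.996, -0.086, -0.008], [0.005, 0.039, -0.999]]
wrist_force: [-16.6, 2.5, 9.4]
gripper_width: 0.129
```

Emit:
{"op": "move_arm", "data": {
  "motion": [0,-0.1,0,0,0,0,1,0,-0.2,0,0,0,0,1,0,-0.2,0,0,0,0,1,0,-0.2,0,0,0,0,1]
}}

```text
time_s: 11.82
tcp_pos: [0.5897, 0.1435, 0.1522]
ee_rot: [[0.086, -0.995, -0.057], [-0.996, -0.086, -0.012], [0.007, 0.058, -0.998]]
wrist_force: [-21.5, 2.6, 12.3]
gripper_width: 0.129
```

Emit:
{"op": "move_arm", "data": {
  "motion": [0,0,0,0,0,0,0.4,0,0.05,0,0,0,0,0.4,0,0.05,0,0,0,0,0.4,0,0.05,-0.5,0,0,0,0.4,0,0.05,-1,0,0,0,0.4,0,0.1,-1.5,0,0,0,0.4,0,0.2,-2,0,0,0,0.4]
}}

```text
time_s: 12.4
tcp_pos: [0.5874, 0.1437, 0.2332]
ee_rot: [[0.086, -0.995, -0.056], [-0.996, -0.085, -0.012], [0.007, 0.057, -0.998]]
wrist_force: [0.1, -0.6, -0.9]
gripper_width: 0.301
```

Run:
```python
from h import *
Y=GY-90
rows([([.48,.2,.25],down(GY-40)),([.507,.3095,.22],down(Y))])
```

```text
[-1.63, 2.57, -0.29, 0.59, -0.31, 7.97]
[-4.31, 1.63, 0.39, 0.44, -0.58, 17.97]
```

Emit:
{"op": "move_arm", "data": {
  "motion": [0,0.5,-0.2,0.5,0,0,-0.43,-0.3,1,-0.3,0.6,0,0.5,-0.43,-0.7,1.5,-0.3,0.6,0,2,-0.43,-1,2,-0.3,0.6,0,3.3,-0.43,-1.3,2.5,-0.3,0.6,-0.1,4.6,-0.43,-1.5,2.6,-0.3,0.6,-0.2,6,-0.43,-1.6,2.6,-0.3,0.6,-0.3,7.3,-0.43,-1.9,2.5,-0.3,0.6,-0.3,8.6,-0.43,-2.2,2.4,-0.2,0.6,-0.4,10,-0.43,-2.5,2.3,-0.1,0.5,-0.4,11.3,-0.43,-2.8,2.2,0,0.5,-0.4,12.6,-0.43,-3.1,2.1,0,0.5,-0.5,14,-0.43,-3.4,2,0.1,0.5,-0.5,15.3,-0.43,-3.7,1.9,0.2,0.4,-0.5,16.6,-0.43,-4,1.8,0.3,0.4,-0.6,18,-0.43,-4.3,1.63,0.4,0.44,-0.58,18,-0.43,-4.3,1.63,0.4,0.44,-0.58,18,-0.43,-4.3,1.63,0.4,0.44,-0.58,18,-0.43]
}}

```text
time_s: 13.9
tcp_pos: [0.5073, 0.3096, 0.219]
ee_rot: [[-0.996, -0.088, -0.0], [-0.088, 0.996, -0.001], [0.001, -0.001, -1.0]]
wrist_force: [-0.0, 1.1, 0.1]
gripper_width: 0.718
```

Run:
```python
from h import *
from station import r,imaging
s=imaging.capture("scene");w=imaging.capture("wrist")
print(r.sense()["gripper_width"])
a=s[50:180,310:470]
cv2.imwrite("pics/s4.png",np.clip(1.4*cv2.resize(a,None,fx=4,fy=4,interpolation=cv2.INTER_CUBIC).astype(float),0,255).astype(np.uint8))
cv2.imwrite("pics/w4.png",w)
Y=GY-90
rows([([.507,.3095,.1],down(Y)),([.507,.3095,.035],down(Y))])
```

```text
0.7145696322940592
[0.0, 0.01, 2.99, 0.0, 0.0, -0.02]
[0.0, 0.01, 4.62, 0.0, 0.0, -0.02]
```

View pics/s4.png

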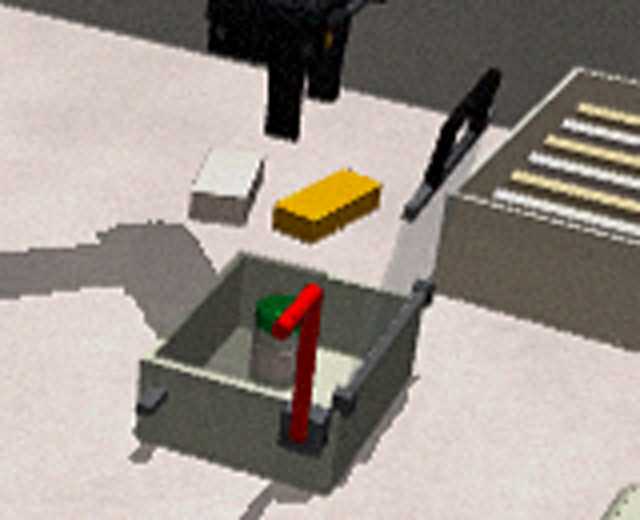

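View pics/w4.png

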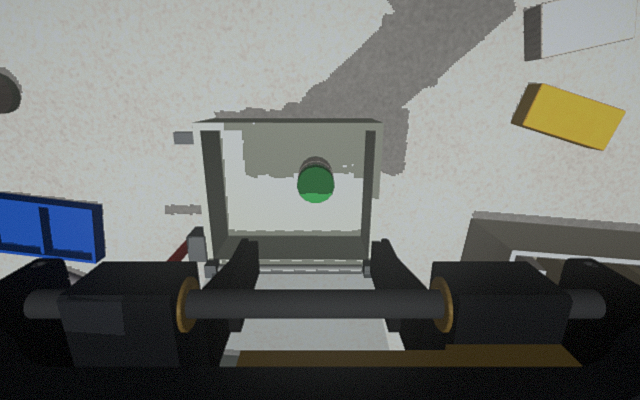

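Run:
```python
from h import *
print(ray("wrist",(315.5,182.5),.069))
for ph in (1.45,1.5,1.57): print(ph,proj("scene",gl([.055-.11*np.cos(ph),-.112,.06+.11*np.sin(ph)])),proj("scene",gl([.055-.11*np.cos(ph),-.168,.06+.11*np.sin(ph)])))
for th in (1.6,1.7,1.75): print(th,proj("scene",gl([.075-.19*np.cos(th),-.045,.078+.19*np.sin(th)])),proj("scene",gl([.075-.19*np.cos(th),.045,.078+.19*np.sin(th)])))
```

```text
[0.50465887 0.30987261 0.069     ]
1.45 [383.96379345 121.96224232] [375.5454501 132.0177893]
1.5 [385.99774013 122.29156647] [377.63482162 132.38199777]
1.57 [388.85246295 122.9173279 ] [380.57004901 133.06019815]
1.6 [412.45690122  78.70401751] [423.57970724  65.92649763]
1.7 [419.75959101  80.81430953] [430.53881652  67.84952672]
1.75 [423.36682309  82.14240256] [433.97073299  69.07365749]
```

Emit:
{"op": "move_arm", "data": {
  "motion": [0.02,0,0.6,0,0,0,-0.43,0.02,0,1.2,0,0,0,-0.43,0.02,0,1.8,0,0,0,-0.43,0.02,0,2.4,0,0,0,-0.43,0.02,0,3,0,0,0,-0.43,0.02,0,3.5,0,0,0,-0.43,0.02,0,3.9,0,0,0,-0.43,0.02,0,4.2,0,0,0,-0.43,0.02,0,4.4,0,0,0,-0.43,0.02,0,4.6,0,0,0,-0.43,0.02,0,4.6,0,0,0,-0.43,0.02,0,4.6,0,0,0,-0.43]
}}

```text
time_s: 15.0
tcp_pos: [0.5066, 0.309, 0.0361]
ee_rot: [[-0.996, -0.087, 0.001], [-0.087, 0.996, 0.0], [-0.001, 0.0, -1.0]]
wrist_force: [0.3, 0.6, 0.7]
gripper_width: 0.715
```

Emit:
{"op": "move_arm", "data": {
  "motion": [0,0,0,0,0,0,1,0,0,0,0,0,0,1,0,0,0,0,0,0,1,0,0,0,0,0,0,1,0,0,0,0,0,0,1,0,0,0,0,0,0,1]
}}

```text
time_s: 15.5
tcp_pos: [0.5068, 0.3092, 0.0364]
ee_rot: [[-0.996, -0.087, 0.001], [-0.087, 0.996, 0.001], [-0.001, 0.001, -1.0]]
wrist_force: [-0.7, 0.6, 1.0]
gripper_width: 0.424
```

Emit:
{"op": "move_arm", "data": {
  "motion": [0,0,-0.2,0,0,0,1,0,0,-0.5,0,0,0,1,0,0,-0.9,0,0,0,1,0,0,-1.4,0,0,0,1,0,0,-1.9,0,0,0,1,0,0,-2.4,0,0,0,1,0,0,-2.9,0,0,0,1,0,0,-3.4,0,0,0,1,0,0,-3.9,0,0,0,1,0,0,-4.3,0,0,0,1,0,0,-4.6,0,0,0,1,0,0,-4.7,0,0,0,1]
}}

```text
time_s: 16.5
tcp_pos: [0.5072, 0.3095, 0.2273]
ee_rot: [[-0.996, -0.087, 0.004], [-0.087, 0.996, 0.004], [-0.005, 0.003, -1.0]]
wrist_force: [0.3, 0.2, -0.8]
gripper_width: 0.418
```

Run:
```python
from h import *
from station import r
print(r.sense()["gripper_width"])
Y=GY-90
rows([([.48,.05,.22],down(Y)),([.58,-.321,.14],down(-180-2.7))])
```

```text
0.41800696881565186
[1.24, -6.4, 0.16, 0.04, 0.05, -0.01]
[-0.43, -15.87, 2.13, 0.04, 0.05, 1.54]
```

Emit:
{"op": "move_arm", "data": {
  "motion": [0.1,-0.2,0,0,0,0,1,0.2,-0.6,0,0,0,0,1,0.4,-1.1,0,0,0,0,1,0.6,-1.7,0,0,0,0,1,0.8,-2.4,0,0,0,0,1,1,-3.1,0,0,0,0,1,1.1,-3.9,0,0,0,0,1,1.2,-4.7,0,0,0,0,1,1.2,-5.5,0,0,0,0,1,1.2,-6.3,0,0,0,0,1,1.1,-7.1,0,0,0,0.2,1,1,-7.9,0,0,0,0.4,1,0.8,-8.7,0,0,0,0.6,1,0.6,-9.5,0,0,0,0.8,1,0.4,-10.3,0,0,0,1,1,0.2,-11.1,0,0,0,1.1,1,0,-11.9,0.1,0,0,1.2,1,-0.1,-12.6,0.3,0,0,1.3,1,-0.2,-13.2,0.5,0,0,1.4,1,-0.3,-13.7,0.7,0,0,1.5,1]
}}

```text
time_s: 18.17
tcp_pos: [0.5657, -0.2372, 0.1959]
ee_rot: [[-0.999, 0.046, 0.002], [0.046, 0.999, 0.004], [-0.002, 0.004, -1.0]]
wrist_force: [0.3, 0.2, -1.7]
gripper_width: 0.422
```

Run:
```python
from h import *
from station import r
print(r.sense()["gripper_width"])
rows([([.58,-.321,.14],down(-180-2.7)),([.58,-.321,.06],down(-180-2.7)),([.58,-.321,.034],down(-180-2.7))])
```

```text
0.42229992524011245
[-0.45, -2.08, 1.39, 0.05, 0.02, 0.02]
[-0.45, -2.09, 3.39, 0.05, 0.02, 0.02]
[-0.45, -2.09, 4.04, 0.05, 0.02, 0.02]
```

Emit:
{"op": "move_arm", "data": {
  "motion": [-0.1,-0.5,0.2,0,0,0,1,-0.2,-1,0.5,0,0,0,1,-0.3,-1.5,0.8,0,0,0,1,-0.4,-1.9,1.1,0,0,0,1,-0.45,-2.1,1.4,0,0,0,1,-0.45,-2.1,1.6,0,0,0,1,-0.45,-2.1,1.6,0,0,0,1]
}}

```text
time_s: 18.75
tcp_pos: [0.5778, -0.3208, 0.1282]
ee_rot: [[-0.999, 0.047, -0.004], [0.047, 0.999, 0.007], [0.004, 0.007, -1.0]]
wrist_force: [-0.0, -0.3, -1.3]
gripper_width: 0.422
```

Run:
```python
from h import *
from station import r,imaging
rows([([.58,-.321,.06],down(-180-2.7)),([.58,-.321,.034],down(-180-2.7))])
w=imaging.capture("wrist")
K,T=cam("wrist")
q=Rz(-.0479)
for loc in [(.036,.066),(.036,-.066),(-.036,-.066),(-.036,.066)]:
    p=proj("wrist",q@np.array([*loc,.02])+[.5785,-.354,0]); cv2.circle(w,tuple(int(v) for v in p),3,(0,0,255),1)
cv2.imwrite("pics/w5.png",w)
```

```text
[-0.06, -0.01, 1.7, 0.08, -0.05, 0.0]
[-0.07, -0.02, 2.35, 0.08, -0.05, 0.0]
```

View pics/w5.png

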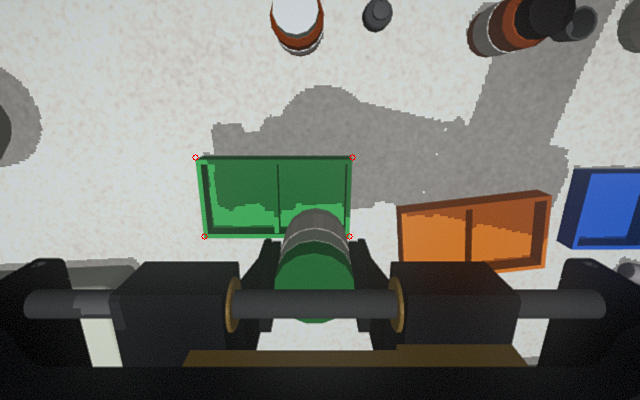

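The predicted tray corners match the image, so I'll lower the canister.

Emit:
{"op": "move_arm", "data": {
  "motion": [-0.05,0,0.4,0,0,0,1,-0.05,0,0.8,0,0,0,1,-0.05,0,1.2,0,0,0,1,-0.05,0,1.6,0,0,0,1,-0.05,0,1.9,0,0,0,1,-0.05,0,2.1,0,0,0,1,-0.05,0,2.2,0,0,0,1,-0.05,0,2.28,0,0,0,1,-0.05,0,2.34,0,0,0,1,-0.05,0,2.37,0,0,0,1,-0.05,0,2.37,0,0,0,1]
}}

```text
time_s: 19.72
tcp_pos: [0.5808, -0.3204, 0.0355]
ee_rot: [[-0.999, 0.046, -0.001], [0.046, 0.999, 0.005], [0.001, 0.005, -1.0]]
wrist_force: [0.6, -1.4, -1.0]
gripper_width: 0.42
```

Emit:
{"op": "move_arm", "data": {
  "motion": [0,0,0.05,0,0,0,1,0,0,0.08,0,0,0,1,0,0,0.08,0,0,0,1]
}}

```text
time_s: 19.97
tcp_pos: [0.5813, -0.3206, 0.0335]
ee_rot: [[-0.999, 0.045, 0.0], [0.045, 0.999, 0.005], [-0.0, 0.005, -1.0]]
wrist_force: [-1.3, 0.9, 2.7]
gripper_width: 0.425
```

Emit:
{"op": "move_arm", "data": {
  "motion": [0,0,0,0,0,0,-0.4,0,0,0,0,0,0,-0.4,0,0,0,0,0,0,-0.4,0,0,-0.3,0,0,0,-0.4,0,0,-0.8,0,0,0,-0.4,0,0,-1.4,0,0,0,-0.4,0,0,-2,0,0,0,-0.4,0,0,-2.6,0,0,0,-0.4,0,0,-3.2,0,0,0,-0.4,0,0,-3.2,0,0,0,-0.4]
}}

```text
time_s: 20.8
tcp_pos: [0.5842, -0.3229, 0.1688]
ee_rot: [[-0.999, 0.044, 0.011], [0.044, 0.999, -0.001], [-0.011, -0.0, -1.0]]
wrist_force: [0.3, -0.3, 0.5]
gripper_width: 0.698
```

Run:
```python
from h import *
from station import r,imaging
rows([([.45,-.25,.16],down(-120)),([.442,-.323,.14],down(-90))])
cv2.imwrite("pics/w6.png",imaging.capture("wrist"))
for px in [(296,12)]: print(ray("wrist",px,.074))
```

```text
[3.43, 1.67, 0.18, -0.07, 0.11, -12.51]
[3.56, -0.16, 0.68, -0.1, 0.1, -18.51]
[ 0.44419111 -0.32832493  0.074     ]
```

View pics/w6.png

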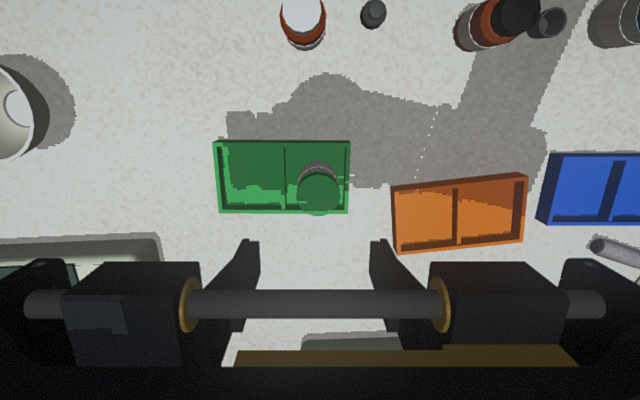

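Emit:
{"op": "move_arm", "data": {
  "motion": [0.3,0.1,0,0,0,-1,-0.6,0.7,0.2,0,0,0,-2.3,-0.6,1.1,0.3,0,0,0,-3.6,-0.6,1.5,0.4,0,0,0,-5,-0.6,1.9,0.4,0,0,0,-6.3,-0.6,2.3,0.4,0,0,0,-7.6,-0.6,2.6,0.3,0,0,0,-9,-0.6,2.9,0.2,0.1,0,0,-10.3,-0.6,3.1,0.1,0.2,0,0,-11.6,-0.6,3.3,0,0.3,0,0,-13,-0.6,3.4,0,0.4,0,0,-14.3,-0.6,3.5,0,0.5,-0.1,0.1,-15.6,-0.6,3.55,-0.1,0.6,-0.1,0.1,-17,-0.6,3.55,-0.15,0.7,-0.1,0.1,-18.4,-0.6,3.55,-0.15,0.7,-0.1,0.1,-18.5,-0.6,3.55,-0.15,0.7,-0.1,0.1,-18.5,-0.6]
}}

```text
time_s: 22.18
tcp_pos: [0.4406, -0.3215, 0.1364]
ee_rot: [[-0.004, -1.0, -0.005], [-1.0, 0.004, 0.003], [-0.003, 0.005, -1.0]]
wrist_force: [-0.1, -0.2, 0.2]
gripper_width: 0.801
```

Run:
```python
from h import *
from station import r,imaging
rows([([.4425,-.3235,.025],down(-90))])
cv2.imwrite("pics/w7.png",imaging.capture("wrist"))
```

```text
[0.06, -0.06, 2.79, 0.05, 0.03, -0.05]
```

View pics/w7.png

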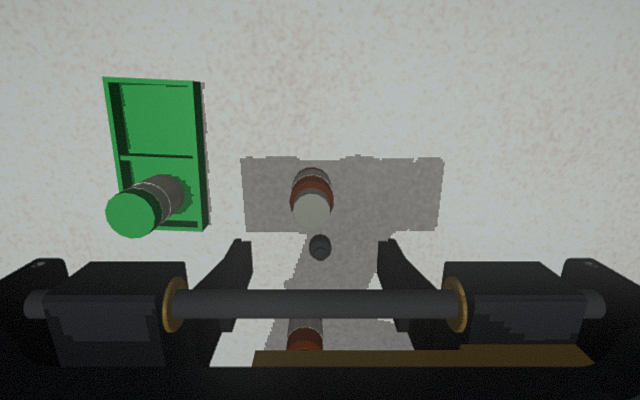

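Run:
```python
from h import *
print(ray("wrist",(311,208),.074),ray("wrist",(320,242),.02))
```

```text
[ 0.44396016 -0.32852986  0.074     ] [ 0.43618471 -0.27579534  0.02      ]
```

Emit:
{"op": "move_arm", "data": {
  "motion": [0.06,-0.06,0.5,0,0,0,-0.6,0.06,-0.06,1,0,0,0,-0.6,0.06,-0.06,1.5,0,0,0,-0.6,0.06,-0.06,2,0,0,0,-0.6,0.06,-0.06,2.4,0,0,0,-0.6,0.06,-0.06,2.7,0,0,0,-0.6,0.06,-0.06,2.8,0,0,0,-0.6,0.06,-0.06,2.8,0,0,0,-0.6,0.06,-0.06,2.8,0,0,0,-0.6]
}}

```text
time_s: 22.98
tcp_pos: [0.4434, -0.3238, 0.0253]
ee_rot: [[-0.005, -1.0, -0.003], [-1.0, 0.005, 0.002], [-0.002, 0.003, -1.0]]
wrist_force: [-0.2, 0.5, 0.2]
gripper_width: 0.801
```

Emit:
{"op": "move_arm", "data": {
  "motion": [0.05,0,0,0,0,0,1,0.05,0,0,0,0,0,1,0.05,0,0,0,0,0,1,0.05,0,0,0,0,0,1,0.05,0,0,0,0,0,1,0.05,0,0,0,0,0,1,0.05,0,0,0,0,0,1,0.05,0,0,0,0,0,1]
}}

```text
time_s: 23.65
tcp_pos: [0.4433, -0.3258, 0.0254]
ee_rot: [[-0.005, -1.0, -0.004], [-1.0, 0.005, 0.002], [-0.002, 0.004, -1.0]]
wrist_force: [-0.6, 0.2, 3.6]
gripper_width: 0.402
```

Run:
```python
from h import *
from station import r
print(r.sense()["gripper_width"])
D=down(-90+4.1)
rows([([.46,-.323,.17],down(-90)),([.63,-.209,.12],D)])
```

```text
0.40159604624017653
[-0.08, -0.4, -3.62, 0.04, 0.02, -0.05]
[-2.95, -4.64, -2.38, 0.04, 0.02, -0.87]
```

Emit:
{"op": "move_arm", "data": {
  "motion": [0,0,-0.3,0,0,0,1,0,0,-0.7,0,0,0,1,0,0,-1.2,0,0,0,1,0,0,-1.8,0,0,0,1,0,-0.1,-2.4,0,0,0,1,-0.1,-0.3,-2.9,0,0,0,1,-0.3,-0.6,-3.2,0,0,-0.1,1,-0.6,-1.1,-3.4,0,0,-0.2,1,-0.9,-1.6,-3.4,0,0,-0.3,1,-1.3,-2.2,-3.4,0,0,-0.4,1,-1.7,-2.8,-3.3,0,0,-0.5,1,-2.1,-3.4,-3.1,0,0,-0.6,1,-2.5,-3.9,-2.9,0,0,-0.7,1,-2.8,-4.3,-2.7,0,0,-0.8,1,-2.9,-4.55,-2.5,0,0,-0.87,1,-2.95,-4.64,-2.4,0,0,-0.87,1,-2.95,-4.64,-2.4,0,0,-0.87,1]
}}

```text
time_s: 25.07
tcp_pos: [0.6292, -0.2087, 0.119]
ee_rot: [[0.071, -0.997, -0.007], [-0.997, -0.071, 0.002], [-0.003, 0.007, -1.0]]
wrist_force: [-0.1, -0.6, -1.2]
gripper_width: 0.408
```

Run:
```python
from h import *
from station import r,imaging
D=down(-90+4.1)
print(r.sense()["gripper_width"])
rows([([.63,-.209,.06],D),([.63,-.209,.0295],D)])
w=imaging.capture("wrist")
q=Rz(.0712)
for loc in [(.036,.066),(.036,-.066),(-.036,-.066),(-.036,.066)]:
    p=proj("wrist",q@np.array([*loc,.02])+[.627,-.176,0]); cv2.circle(w,tuple(int(v) for v in p),3,(0,0,255),1)
cv2.imwrite("pics/w8.png",w)
```

```text
0.4078079357731832
[0.01, -0.03, 1.47, 0.08, 0.03, -0.0]
[0.02, -0.03, 2.24, 0.08, 0.03, -0.0]
```

View pics/w8.png

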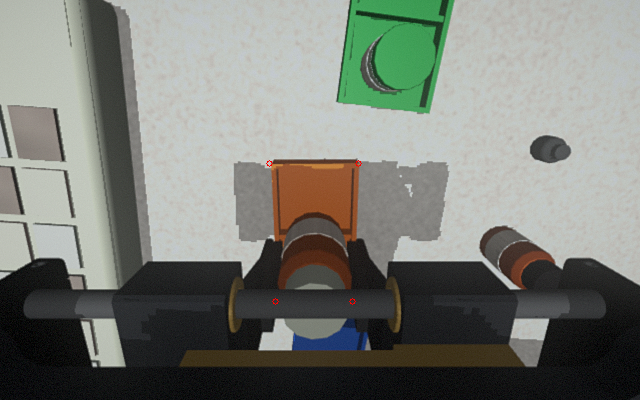

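Emit:
{"op": "move_arm", "data": {
  "motion": [0,-0.03,0.4,0,0,0,1,0,-0.03,0.8,0,0,0,1,0,-0.03,1.2,0,0,0,1,0,-0.03,1.6,0,0,0,1,0,-0.03,1.9,0,0,0,1,0,-0.03,2.1,0,0,0,1,0,-0.03,2.2,0,0,0,1,0,-0.03,2.26,0,0,0,1,0,-0.03,2.28,0,0,0,1,0,-0.03,2.28,0,0,0,1]
}}

```text
time_s: 25.95
tcp_pos: [0.6301, -0.2092, 0.0296]
ee_rot: [[0.071, -0.997, -0.004], [-0.997, -0.071, 0.002], [-0.002, 0.004, -1.0]]
wrist_force: [0.2, -0.6, -1.5]
gripper_width: 0.403
```

Emit:
{"op": "move_arm", "data": {
  "motion": [0,0,0.02,0,0,0,1,0,0,0.02,0,0,0,-0.5,0,0,0.02,0,0,0,-0.5,0,0,0.02,0,0,0,-0.5,0,0,0,0,0,0,-0.5,0,0,-0.4,0,0,0,-0.5,0,0,-1,0,0,0,-0.5,0,0,-1.6,0,0,0,-0.5,0,0,-2.2,0,0,0,-0.5,0,0,-2.8,0,0,0,-0.5,0,0,-2.8,0,0,0,-0.5]
}}

```text
time_s: 26.87
tcp_pos: [0.6339, -0.2103, 0.1482]
ee_rot: [[0.072, -0.997, 0.007], [-0.997, -0.072, -0.001], [0.002, -0.007, -1.0]]
wrist_force: [-0.7, -0.4, 1.9]
gripper_width: 0.75
```

Run:
```python
from h import *
from station import r,imaging
rows([([.45,-.172,.14],down(-90)),([.45,-.172,.025],down(-90))])
cv2.imwrite("pics/w9.png",imaging.capture("wrist"))
```

```text
[-1.28, 4.52, 0.17, -0.08, -0.02, 0.82]
[-1.29, 4.54, 3.05, -0.08, -0.02, 0.82]
```

View pics/w9.png

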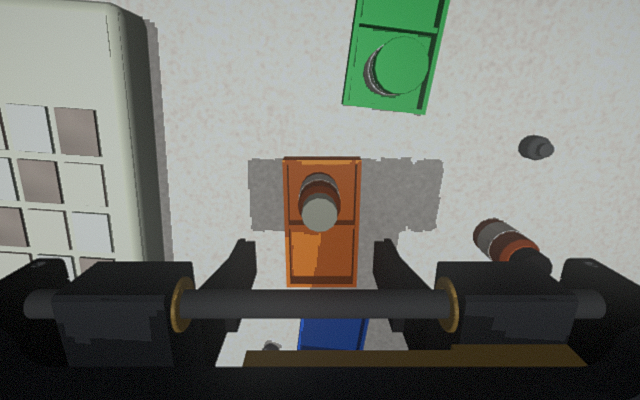

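The white-capped bottle stands in its bay at (320,200). Next is the black-capped bottle.

Emit:
{"op": "move_arm", "data": {
  "motion": [-0.2,0.6,0,0,0,0.1,-0.6,-0.4,1.3,0,0,0,0.2,-0.6,-0.6,2,0,0,0,0.4,-0.6,-0.8,2.7,0,0,0,0.5,-0.6,-1,3.4,0,0,0,0.6,-0.6,-1.2,4,0,0,0,0.8,-0.6,-1.28,4.4,0.1,0,0,0.8,-0.6,-1.28,4.52,0.17,0,0,0.8,-0.6,-1.28,4.52,0.17,0,0,0.8,-0.6,-1.28,4.52,0.17,0,0,0.8,-0.6]
}}

```text
time_s: 27.75
tcp_pos: [0.4494, -0.1717, 0.138]
ee_rot: [[0.002, -1.0, 0.003], [-1.0, -0.002, 0.0], [-0.0, -0.003, -1.0]]
wrist_force: [-0.2, -0.1, 0.1]
gripper_width: 0.8
```

Run:
```python
from h import *
from station import r,imaging
rows([([.45,-.173,.025],down(-90))])
cv2.imwrite("pics/w10.png",imaging.capture("wrist"))
```

```text
[0.03, -0.01, 2.83, -0.04, 0.0, 0.02]
```

View pics/w10.png

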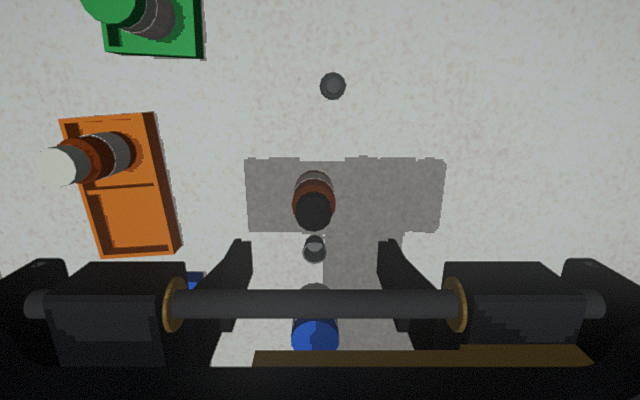

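Centred: the bottle cap is at (313,210). I'll descend, grip and lift.

Emit:
{"op": "move_arm", "data": {
  "motion": [0.05,0,0.5,0,0,0,-0.6,0.05,0,1,0,0,0,-0.6,0.05,0,1.5,0,0,0,-0.6,0.05,0,2,0,0,0,-0.6,0.05,0,2.4,0,0,0,-0.6,0.05,0,2.7,0,0,0,-0.6,0.05,0,2.83,0,0,0,-0.6,0.05,0,2.83,0,0,0,-0.6,0.05,0,2.83,0,0,0,-0.6,0.05,0,2.83,0,0,0,1,0.05,0,2.83,0,0,0,1,0.05,0,2.83,0,0,0,1,0.05,0,2.83,0,0,0,1,0.05,0,2.83,0,0,0,1,0.05,0,2.83,0,0,0,1,0.05,0,2.83,0,0,0,1,0.05,0,2.83,0,0,0,1]
}}

```text
time_s: 29.22
tcp_pos: [0.4504, -0.1738, 0.0252]
ee_rot: [[0.002, -1.0, 0.004], [-1.0, -0.002, -0.0], [0.0, -0.004, -1.0]]
wrist_force: [0.2, -0.7, 1.6]
gripper_width: 0.403
```

Run:
```python
from h import *
from station import r
print(r.sense()["gripper_width"])
D=down(-90+4.1)
rows([([.4494,-.173,.17],down(-90)),([.625,-.143,.13],D)])
```

```text
0.4029883580504482
[-0.02, 0.01, -3.62, -0.04, -0.0, 0.02]
[-0.76, -4.38, -2.6, -0.04, -0.0, -0.8]
```

Emit:
{"op": "move_arm", "data": {
  "motion": [0,0,-0.3,0,0,0,1,0,0,-0.7,0,0,0,1,0,0,-1.2,0,0,0,1,0,0,-1.8,0,0,0,1,0,-0.1,-2.4,0,0,0,1,0,-0.3,-2.9,0,0,0,1,0,-0.7,-3.2,0,0,-0.1,1,-0.1,-1.2,-3.4,0,0,-0.2,1,-0.2,-1.8,-3.4,0,0,-0.3,1,-0.3,-2.4,-3.4,0,0,-0.4,1,-0.4,-3,-3.3,0,0,-0.5,1,-0.6,-3.5,-3.1,0,0,-0.6,1,-0.7,-4,-2.9,0,0,-0.7,1,-0.76,-4.25,-2.7,0,0,-0.8,1,-0.76,-4.38,-2.6,0,0,-0.8,1,-0.76,-4.38,-2.6,0,0,-0.8,1,-0.76,-4.38,-2.6,0,0,-0.8,1]
}}

```text
time_s: 30.63
tcp_pos: [0.6242, -0.1433, 0.1293]
ee_rot: [[0.071, -0.997, 0.002], [-0.997, -0.071, -0.0], [0.0, -0.002, -1.0]]
wrist_force: [0.2, -0.4, -0.4]
gripper_width: 0.404
```

Run:
```python
from h import *
from station import r,imaging
D=down(-90+4.1)
print(r.sense()["gripper_width"])
rows([([.6247,-.143,.0295],D)])
cv2.imwrite("pics/w11.png",imaging.capture("wrist"))
```

```text
0.40400973352279684
[-0.01, -0.01, 2.5, -0.02, -0.0, -0.01]
```

View pics/w11.png

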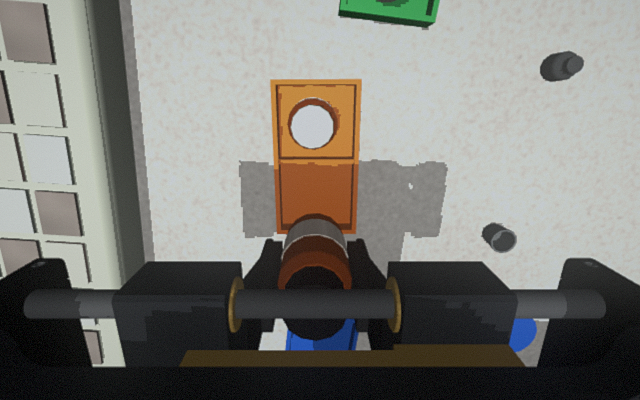

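Run:
```python
from h import *
for px in [(271,80),(361,80),(356,235),(277,235)]: print(ray("wrist",px,.02))
```

```text
[ 0.66642956 -0.23788754  0.02      ]
[ 0.5959035  -0.24292168  0.02      ]
[ 0.58518574 -0.11103047  0.02      ]
[ 0.65691451 -0.10578393  0.02      ]
```

Emit:
{"op": "move_arm", "data": {
  "motion": [0,0,0.4,0,0,0,1,0,0,0.8,0,0,0,1,0,0,1.2,0,0,0,1,0,0,1.5,0,0,0,1]
}}

```text
time_s: 31.02
tcp_pos: [0.6235, -0.1437, 0.0699]
ee_rot: [[0.07, -0.998, 0.003], [-0.998, -0.07, 0.0], [0.0, -0.003, -1.0]]
wrist_force: [-0.3, -0.2, -0.5]
gripper_width: 0.404
```

Emit:
{"op": "move_arm", "data": {
  "motion": [-0.03,0,0.3,0,0,0,1,-0.03,0,0.55,0,0,0,1,-0.03,0,0.75,0,0,0,1,-0.03,0,0.9,0,0,0,1,-0.03,0,1,0,0,0,1,-0.03,0,1.04,0,0,0,1,-0.03,0,1.04,0,0,0,1,-0.03,0,1.04,0,0,0,1]
}}

```text
time_s: 31.68
tcp_pos: [0.6238, -0.1426, 0.0292]
ee_rot: [[0.07, -0.998, 0.004], [-0.998, -0.07, -0.0], [0.0, -0.004, -1.0]]
wrist_force: [-0.4, 0.6, 3.4]
gripper_width: 0.406
```

Emit:
{"op": "move_arm", "data": {
  "motion": [0,0,0,0,0,0,-0.5,0,0,0,0,0,0,-0.5,0,0,0,0,0,0,-0.5,0,0,0,0,0,0,-0.5,0,0,-0.4,0,0,0,-0.5,0,0,-1,0,0,0,-0.5,0,0,-1.6,0,0,0,-0.5,0,0,-2.2,0,0,0,-0.5,0,0,-2.8,0,0,0,-0.5,0,0,-2.8,0,0,0,-0.5]
}}

```text
time_s: 32.52
tcp_pos: [0.6267, -0.1431, 0.1472]
ee_rot: [[0.072, -0.997, 0.015], [-0.997, -0.072, -0.002], [0.003, -0.015, -1.0]]
wrist_force: [0.1, -0.9, 0.9]
gripper_width: 0.752
```

Run:
```python
from h import *
from station import r,imaging
rows([([.45,-.0475,.14],down(-90)),([.45,-.0475,.028],down(-90))])
cv2.imwrite("pics/w12.png",imaging.capture("wrist"))
```

```text
[-2.7, 4.24, 0.11, -0.17, -0.03, 0.82]
[-2.71, 4.28, 2.91, -0.17, -0.03, 0.82]
```

View pics/w12.png

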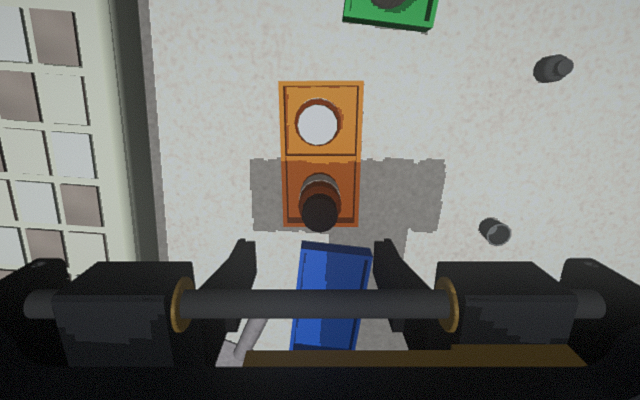

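Both bottles stand in their bays at (318,123) and (320,200). Next is the jar.

Emit:
{"op": "move_arm", "data": {
  "motion": [-0.4,0.6,0,0,0,0.1,-0.7,-0.8,1.2,0,0,0,0.2,-0.7,-1.2,1.9,0,0,0,0.4,-0.7,-1.6,2.5,0,-0.1,0,0.5,-0.7,-2,3.1,0,-0.1,0,0.6,-0.7,-2.4,3.7,0,-0.2,0,0.8,-0.7,-2.7,4.1,0.1,-0.2,0,0.8,-0.7,-2.7,4.24,0.1,-0.2,0,0.8,-0.7,-2.7,4.24,0.1,-0.2,0,0.8,-0.7,-2.7,4.24,0.1,-0.2,0,0.8,-0.7]
}}

```text
time_s: 33.4
tcp_pos: [0.4492, -0.0471, 0.1386]
ee_rot: [[0.002, -1.0, -0.006], [-1.0, -0.002, -0.001], [0.001, 0.006, -1.0]]
wrist_force: [-0.0, 0.5, -0.2]
gripper_width: 0.852
```

Run:
```python
from h import *
from station import r,imaging
rows([([.45,-.0475,.028],down(-90))])
cv2.imwrite("pics/w13.png",imaging.capture("wrist"))
```

```text
[0.0, -0.04, 2.76, 0.07, -0.02, 0.02]
```

View pics/w13.png

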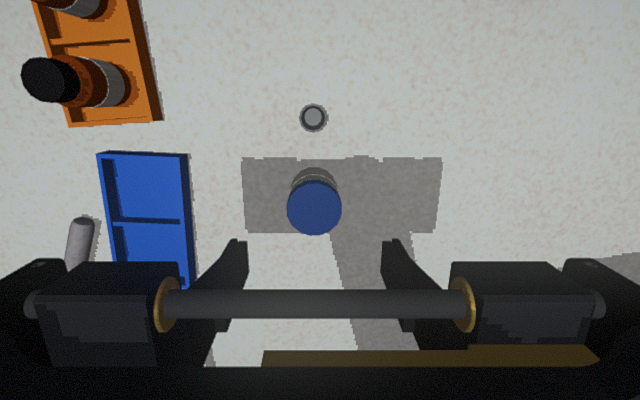

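The jar is centred, with its lid at (314,208).

Emit:
{"op": "move_arm", "data": {
  "motion": [0.03,-0.02,0.5,0,0,0,-0.7,0.03,-0.02,1,0,0,0,-0.7,0.03,-0.02,1.5,0,0,0,-0.7,0.03,-0.02,2,0,0,0,-0.7,0.03,-0.02,2.4,0,0,0,-0.7,0.03,-0.02,2.7,0,0,0,-0.7,0.03,-0.02,2.77,0,0,0,-0.7,0.03,-0.02,2.77,0,0,0,-0.7,0.03,-0.02,2.77,0,0,0,-0.7,0.03,-0.02,2.77,0,0,0,1,0.03,-0.02,2.77,0,0,0,1,0.03,-0.02,2.77,0,0,0,1,0.03,-0.02,2.77,0,0,0,1,0.03,-0.02,2.77,0,0,0,1,0.03,-0.02,2.77,0,0,0,1,0.03,-0.02,2.77,0,0,0,1,0.03,-0.02,2.77,0,0,0,1]
}}

```text
time_s: 34.87
tcp_pos: [0.4499, -0.0485, 0.0281]
ee_rot: [[0.001, -1.0, -0.005], [-1.0, -0.001, -0.001], [0.001, 0.005, -1.0]]
wrist_force: [-1.8, 0.0, 3.1]
gripper_width: 0.491
```

Run:
```python
from h import *
from station import r
print(r.sense()["gripper_width"])
D=down(-90-2.4)
rows([([.605,-.053,.13],D)])
```

```text
0.4907145537142656
[0.12, -3.86, -2.57, 0.06, -0.02, 0.49]
```

Emit:
{"op": "move_arm", "data": {
  "motion": [0,0,-0.3,0,0,0,1,0,0,-0.7,0,0,0,1,0,0,-1.2,0,0,0,1,0,0,-1.7,0,0,0,1,0,-0.2,-2.1,0,0,0,1,0,-0.6,-2.4,0,0,0.1,1,0,-1.1,-2.6,0,0,0.2,1,0.1,-1.7,-2.6,0,0,0.3,1,0.1,-2.3,-2.6,0,0,0.4,1,0.1,-2.9,-2.6,0,0,0.5,1,0.1,-3.4,-2.6,0,0,0.5,1,0.1,-3.7,-2.6,0,0,0.5,1,0.12,-3.86,-2.6,0,0,0.5,1,0.12,-3.86,-2.6,0,0,0.5,1,0.12,-3.86,-2.6,0,0,0.5,1]
}}

```text
time_s: 36.12
tcp_pos: [0.604, -0.0531, 0.1305]
ee_rot: [[-0.043, -0.999, -0.007], [-0.999, 0.043, -0.001], [0.002, 0.007, -1.0]]
wrist_force: [-0.3, -0.6, -1.5]
gripper_width: 0.488
```

Run:
```python
from h import *
from station import r,imaging
D=down(-90-2.4)
print(r.sense()["gripper_width"])
rows([([.605,-.052,.0325],D)])
w=imaging.capture("wrist")
q=Rz(-.0416)
for loc in [(.036,.066),(.036,-.066),(-.036,-.066),(-.036,.066)]:
    p=proj("wrist",q@np.array([*loc,.02])+[.606,-.0195,0]); cv2.circle(w,tuple(int(v) for v in p),3,(0,0,255),1)
cv2.imwrite("pics/w14.png",w)
```

```text
0.48826211780984075
[-0.03, -0.04, 2.45, 0.08, -0.02, -0.01]
```

View pics/w14.png

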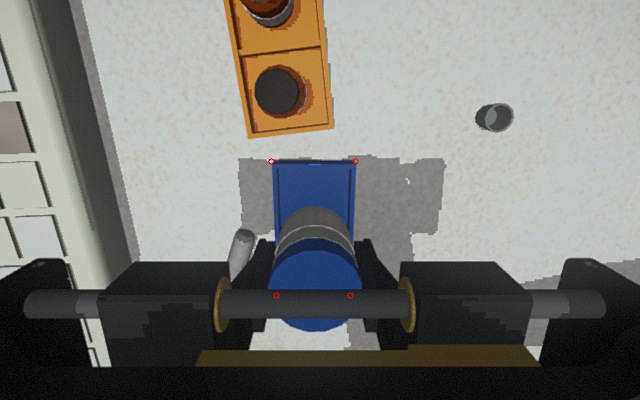

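Emit:
{"op": "move_arm", "data": {
  "motion": [-0.03,-0.03,0.4,0,0,0,1,-0.03,-0.03,0.8,0,0,0,1,-0.03,-0.03,1.2,0,0,0,1,-0.03,-0.03,1.6,0,0,0,1,-0.03,-0.03,1.9,0,0,0,1,-0.03,-0.03,2.15,0,0,0,1,-0.03,-0.03,2.32,0,0,0,1,-0.03,-0.03,2.42,0,0,0,1,-0.03,-0.03,2.47,0,0,0,1,-0.03,-0.03,2.48,0,0,0,1,-0.03,-0.03,2.48,0,0,0,1]
}}

```text
time_s: 37.08
tcp_pos: [0.6048, -0.0519, 0.0322]
ee_rot: [[-0.043, -0.999, -0.005], [-0.999, 0.043, -0.001], [0.001, 0.005, -1.0]]
wrist_force: [0.2, 0.1, -0.5]
gripper_width: 0.498
```

Emit:
{"op": "move_arm", "data": {
  "motion": [0,0,0,0,0,0,-0.6,0,0,0,0,0,0,-0.6,0,0,0,0,0,0,-0.6,0,0,0,0,0,0,-0.6,0,0,-0.4,0,0,0,-0.6,0,0,-1,0,0,0,-0.6,0,0,-1.6,0,0,0,-0.6,0,0.2,-2.2,0,0,0,-0.6,0,0.6,-2.8,0,0,0,-0.6,0,1.2,-3.2,0,0,0,-0.6,0,2,-3.4,0,0,0,-0.6,0,2.8,-3.4,0,0,0,-0.6,0,3.5,-3.4,0,0,0,-0.6,0,4,-3.4,0,0,0,-0.6,0,4,-3.4,0,0,0,-0.6,0,4,-3.4,0,0,0,-0.6]
}}

```text
time_s: 38.42
tcp_pos: [0.4454, -0.045, 0.1699]
ee_rot: [[-0.042, -0.999, -0.003], [-0.999, 0.042, -0.001], [0.001, 0.003, -1.0]]
wrist_force: [0.5, 0.6, 0.9]
gripper_width: 0.8
```

Run:
```python
from h import *
from station import r,imaging
s=imaging.capture("scene");t=imaging.capture("top")
print(r.sense()["wrist_force"])
f=lambda a,k:np.clip(1.5*cv2.resize(a,None,fx=k,fy=k,interpolation=cv2.INTER_CUBIC).astype(float),0,255).astype(np.uint8)
cv2.imwrite("pics/f_s.png",f(s[50:350,200:460],1.9)); cv2.imwrite("pics/f_t.png",f(t[130:250,145:480],2.3))
print(proj("scene",gl([.055,-.112,.17])),proj("scene",gl([.055,-.168,.17])))
cv2.imwrite("pics/f_w.png",f(s[50:180,310:470],4.5))
```

```text
[ 0.31391126  0.4488762  -0.68787757]
[388.88493209 122.92554613] [380.60345175 133.06903635]
```

View pics/f_s.png

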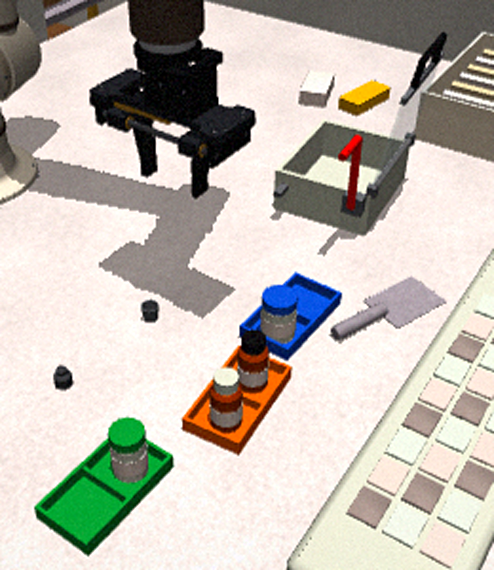

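View pics/f_t.png

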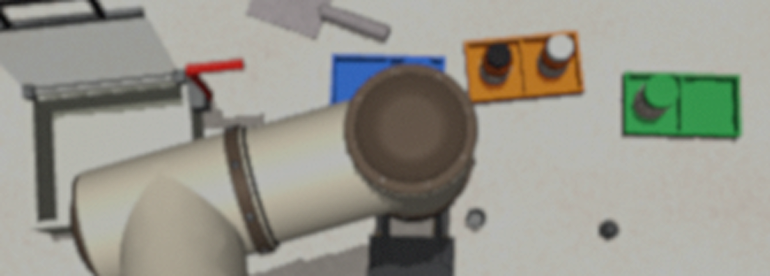

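View pics/f_w.png

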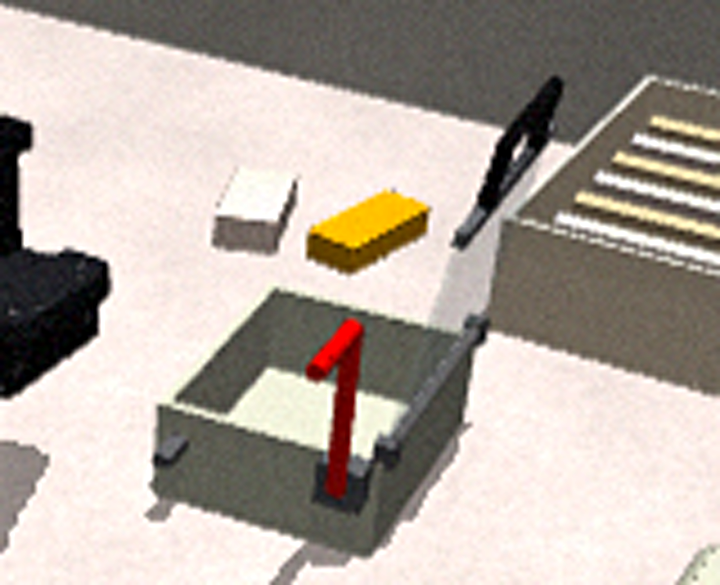

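All four containers stand upright in their bays. The flap is up, and the stay's elbow projects to (389,122), against (388.9,122.9) predicted for fully upright. I'll hand the job in.

```bash
python3 -c "
from station import r
print(r.finish_job())"
```

```text
the job is handed in; nothing more can be done
None
```

The station is cleared and the job handed in at about 38.5 s of the 147 s allowed. I raised the flap to its stop, then swung the stay upright. Only then did I lift out the green-capped canister and place it in the green tray. The two amber bottles went into separate bays of the orange tray and the jar into the blue tray.

- **Final pictures:** all four containers stand upright on bay floors, and the flap is up. The stay matches its fully upright position to about a pixel, and the gripper was clear of everything.
- **Stops:** pushing on both the flap and the stay raised the force to about 20–25 N with no further movement, so both are at their stops.
- **Stay grip slipped:** during the stay's swing the pin was up to about 7 mm off my predicted arc. The force reached about 25 N and the pin slid to the fingertips. I re-gripped it lower and finished the push to the stop.
- **Measurements that disagreed:** the three cameras differed by a few millimetres on the bottles and trays, which was within the slack of the bays. They differed by up to about 14 mm on one small knob beside the bottles, which I left untouched.
- **Jar view:** the last overhead picture had the arm over part of the blue tray, so the jar was confirmed from the scene camera only.

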